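# Swap the battery packs in the charger

### The arm

A 6-joint arm with a two-finger parallel gripper is mounted at the origin on the work surface. World frame = base frame: x ahead of the robot, y to its left, z up, the work surface at z = 0. Lengths are in m, angles in rad, forces in N, time in s.
With the tool pointing down it reaches from about 0.25 to 0.725 m from the base axis. Payload 4 kg.
Tool frame: the origin (TCP) lies at the very end of the fingers, on their centre line; the grasp point (between the pads) lies 19 mm behind it; z points along the fingers, y is the line along which they close (so a half turn about z gives the same grasp; the last joint's range is limited). The gripper opens to 85 mm and grips with 20 to 120 N. Pads are 22 mm wide; open, the fingers measure 114 mm over their backs; the gripper's body (76 mm by 85 mm) begins 54 mm behind the grasp point. The pads swing forward as they close: fully open they stand 13 mm farther back than shut.
Start: joints at [-1.109, 0.241, 0.005, 1.335, 0, 1.571], TCP at [0.223, -0.448, 0.231] pointing down, gripper open.
Joint ranges: [-2.72, 2.72], [-1.05, 1.87], [-1.09, 1.28], [-1.99, 2.15], [-1.42, 1.44], [-3.14, 3.14]. Speed limits (rad/s): [2.79, 2.79, 3.14, 3.14, 3.14, 3.14].

### API

Orientations are given as a unit quaternion [x, y, z, w].
In Python, from workcell import bot, vision, workorder gives the robot as it stands.
- The arm moves only by the shell command python3 -m creep 'ROWS' [OPENING]. ROWS is JSON, a list of rows, each a list of 2 entries, a list of its own where there are three numbers: the shift along the tool's x, y, z in mm, then the turn, a rotation vector about the tool's x, y, z in rad. In form: [[[dx, dy, dz], [wx, wy, wz]], ...]. A call has 1 to 12 rows; each row shifts and turns the commanded pose from where the row before left it, along the tool's axes as they then stand; what a row does not reach is not made up. A row lasts 1/8 s, in which the tool goes at most 62.5 mm and 10.7 degrees, less where a joint would pass 70% of its speed; a pose out of reach is approached as far as the arm can. A call is refused whole if a number of a shift passes 62.5 or a number of a turn 0.188, either way. A call with a gripper value outside its range is refused whole. OPENING is the finger opening in mm, from 0 to 85.4, set as the call begins (- or left out, the last holds). The fingers move at their own pace and stop on an object; the grip force is fixed at half the most. Time passes only in rows, so rows that do not move let the fingers close. It gives the time, the measured TCP pose, the force, the opening and the grip force at its end, in the units of the state.
- bot.get_obs(): the state, without advancing time (a new reading comes with each control period).
- vision.camera(name): name is "scene" or "top" or "wrist"; returns a dict with "image" (384x512x3 uint8, blue, green, red), "z_map" (384x512 float32, m along the optical axis (not along the pixel's ray), 0 where there is no reading), "K" (3x3 intrinsics, pixels), "rvec" (rotation vector, rad) and "tvec" (3), from world to camera coordinates, as OpenCV has them; the wrist camera has in their place "tool_from_camera" (4x4, takes a point from camera to tool coordinates, whose origin is the TCP and whose axes are the flange's). Camera axes: x right, y down, z forward; pixel columns grow to the right and rows downward; lengths in m; the calibration is good to about 2 mm. A picture is of the moment at which its call begins: read the wrist's pose just before it.
- workorder.job_done(): hands the job in; it is judged then, once.
Trained networks look in a picture, given as the dict that the camera call returned (one of the last four; its "shot" number tells which), for a name from the list of things; names that differ only in an ending like _2 or _b are one class to them, and where a whole thing is asked for, a point or a joint stands for the part that bears it (a point fixed in the world has none). Each returns a list of dicts, best first, with "score" (0 to 1); they miss things now and then, are a little off and sometimes report something else, mostly with a low value. They report only what shows in the picture. A call takes as long as a camera call. They do not tell look-alikes from the thing itself.
- vision.spot_in(picture, query): "position" ([column, row] in pixels, amid what is visible of it).
- vision.place_of(picture, query): "position" ([column, row] in pixels: a listed point, or the origin of a listed thing).
The state is a dict: "clock": time; "joint_pos": joint angles; "joint_vel": joint speeds; "tau": joint torques, N m; "eef_pos": TCP position; "tool_rot": TCP orientation; "ft_force": force on the tool from outside, world axes, zero at the start; "ft_torque": the same for the moment, N m; "grip_width": finger opening in m; "grasp_force": force on a finger pad.
Only numpy, scipy, OpenCV 4.12 (cv2) and the standard library are available. Lean on these libraries where they do the work, as an engineer would, in place of code of your own. Each camera call takes 0.05 s, during which the arm holds its last target. There are 200 camera calls.

### The job

The battery pack in the charger is full. Squeeze its two side catches, slide it out and set it down gently, upright, on the bare wooden board; then slide the empty pack into the charger, without ramming it against the terminals or dropping it, fully home until both its catches click out. Leave the potted plant, the dibber and the pruner where they are.

Things in the scene. Friction and masses are not known exactly. Their poses are not given: they have to be found in the camera images.
- charger: fixed light grey charger; origin on the table under dock_home, x the way packs slide in, z up. Housing x -100 to +75, y +-55, flat deck 45 mm up; terminal tower beyond x +51. On the deck two low dark rails, tops 56 mm up, x -9 to +42, inner faces y +-24; lips 7.2 mm over the deck reach in to y +-19.5 and hold the pack's foot down. Plastic on plastic, slippery (friction about 0.25)
- dock_home (a point): on the charger's deck, 45 mm above the table: where a latched pack's origin lies; axes as the charger's. The rigid stop is 1.5 mm further in, not sprung; over the last 5 mm sprung contacts push the pack back with 4 to 5 N. Drawn back 75 mm from here a pack is free to lift
- dock_mouth (a point): start of the rails on the deck, 32 mm before dock_home, axes the same: from here to 8 mm on are the two keepers behind which the teeth click; before it guides flare outwards at 20 deg, to y +-30 at x -16. The catch teeth ride up the guides from 24 to 16 mm before home (push some 5 to 14 N), then drag; with the contacts the last 5 mm take 8 to 15 N, until the teeth click out at home
- terminal_block: grey tower with the terminals at the far end of the charger, 70 mm high, origin as the charger's; its two rigid end stops (41.5 mm beyond dock_home) meet the pack's foot when it is 1.5 mm past home. Delicate: do not ram it
- full_pack: full pack, four green lights on top, latched in the charger; 0.3 kg, same make as empty_pack: origin under its foot's centre, x to the nose, z up. Case x -52 to +46, y +-28, z 13 to 53 mm; neck y +-18, z 6 to 13; foot flange x +-40, y +-23, z 0 to 6 (the last 8 mm of the nose only y +-20)
- full_catch_left_pad (a point): middle of the outer face of the full pack's left (+y) orange catch pad: pack x -20, y +33, z 36 mm when out; the right one is its mirror image. Pads 22 (x) x 22 (z) mm, 66 mm across both when out, 57 mm squeezed in. Squeezing both by over 4 mm draws the teeth into the foot
- empty_pack: empty pack, one red light on top, standing on its foot on the table; all sizes as full_pack. Teeth of its catches: x -24 to -16, z 1.5 to 6.5 mm, out to y +-27 (4 mm beyond the flange) when out
- full_catch_left (a joint): left (+y) catch of the full pack, m pressed in: 0 out, 0.0045 fully in (spring 4 N to 8 N)
- full_catch_right (a joint): right (-y) catch of the full pack, m pressed in: 0 out, 0.0045 fully in (spring 4 N to 8 N)
- empty_catch_left (a joint): left (+y) catch of the empty pack, m pressed in: 0 out, 0.0045 fully in (spring 4 N to 8 N)
- empty_catch_right (a joint): right (-y) catch of the empty pack, m pressed in: 0 out, 0.0045 fully in (spring 4 N to 8 N)
- board: bare, pale wooden board, fixed, 220 (x) x 180 (y) x 12 mm; origin at the centre of its underside
- potted_plant: plant in a terracotta pot, 94 mm across, leaves to about 160 mm; origin under its centre
- dibber: upright turned wooden dibber, 40 mm across, 103 mm tall; origin under its centre
- pruner: cordless pruner without battery, green and black, lying, 330 mm long (x, blades at +x), 48 mm wide, 39 mm high; origin under its middle
Not all that is in view belongs to the job. What is shaped like the full_pack but pink or turquoise is not meant. What is shaped like the empty_pack but white is not meant.

How it is judged:
By the outcome, as a careful person would: the job done as asked, in the order asked, and still so for the second after the job is handed in, with the robot touching nothing.
It also fails if it takes over 72 s, if anything falls off the work surface, if the arm or the gripper's body presses on something with over 40 N, if the wrist force passes 120 N, or if a joint passes its speed limit or range.

## Working session

There is one attempt and no reset: what is moved stays moved. The work goes in short steps, Python scripts to look and compute and a shell command to move; the robot and the scene stay as the last step left them, time stands still between calls to the robot, and variables do not carry over. Pictures are saved under pics/ and viewed, at most 10 in all, crops included, and the job is handed in when it is done.

```bash
mkdir -p pics; ls; cat > h.py <<'E'
import numpy as np, cv2
from scipy.spatial.transform import Rotation as R
from workcell import bot, vision, workorder
def shot(n):
    o=bot.get_obs(); p=vision.camera(n)
    if n=="wrist":
        T=np.eye(4);T[:3,:3]=R.from_quat(o["tool_rot"]).as_matrix();T[:3,3]=o["eef_pos"]
        M=T@np.array(p["tool_from_camera"])
    else:
        M=np.eye(4);r=cv2.Rodrigues(np.array(p["rvec"],float))[0];M[:3,:3]=r.T;M[:3,3]=-r.T@np.array(p["tvec"],float).ravel()
    p["M"]=M;return p
def at_z(p,uv,z):
    d=p["M"][:3,:3]@np.linalg.inv(p["K"])@np.array([uv[0],uv[1],1.]);c=p["M"][:3,3]
    return c+d*(z-c[2])/d[2]
def cloud(p):
    z=p["z_map"];v,u=np.mgrid[:z.shape[0],:z.shape[1]]
    c=np.stack([u*z,v*z,z],-1)@np.linalg.inv(p["K"]).T
    w=c@p["M"][:3,:3].T+p["M"][:3,3];w[z==0]=np.nan;return w
E
cat > a.py <<'E'
from h import *
np.set_printoptions(precision=3,suppress=True)
ims=[]
for n in("top","scene"):
    p=shot(n);ims.append(p["image"]);w=cloud(p)
    for q in["full_pack","empty_pack","charger","dock_home","dock_mouth","full_catch_left_pad","board","potted_plant","dibber","pruner"]:
        for r in vision.place_of(p,q)[:4]:
            u=r["position"];print(n,q,np.round(u),round(r["score"],2),w[int(np.clip(u[1],0,383)),int(np.clip(u[0],0,511))],at_z(p,u,0.045 if q[:4] in("dock","full") else 0))
    np.savez("/tmp/%s.npz"%n,im=p["image"],w=w,M=p["M"],K=p["K"])
    cv2.imwrite("pics/%s.png"%n,cv2.resize(p["image"],(800,600),interpolation=cv2.INTER_CUBIC))
print(bot.get_obs())
E
python3 a.py
```

```text
pics
top full_pack [280. 201.] 0.85 [0.584 0.019 0.1  ] [0.586 0.015 0.045]
top full_pack [236. 258.] 0.83 [0.422 0.143 0.056] [0.42  0.144 0.045]
top full_pack [225. 200.] 0.81 [0.592 0.177 0.049] [0.59  0.177 0.045]
top full_pack [171. 228.] 0.44 [0.51  0.335 0.052] [0.508 0.334 0.045]
top empty_pack [113. 230.] 0.94 [0.501 0.505 0.049] [0.499 0.519 0.   ]
top empty_pack [169. 227.] 0.65 [0.513 0.341 0.055] [0.51 0.35 0.  ]
top charger [280. 200.] 0.76 [0.589 0.019 0.1  ] [0.593 0.013 0.   ]
top dock_home [280. 199.] 0.73 [0.59  0.022 0.099] [0.591 0.018 0.045]
top dock_mouth [284. 208.] 0.68 [0.564 0.01  0.097] [0.565 0.005 0.045]
top board [398. 237.] 0.74 [ 0.485 -0.337  0.007] [ 0.483 -0.34   0.   ]
top potted_plant [374. 165.] 0.77 [ 0.691 -0.246  0.086] [ 0.7  -0.27  0.  ]
top dibber [196. 167.] 0.7 [0.688 0.266 0.052] [0.693 0.271 0.   ]
top dibber [282. 211.] 0.62 [0.556 0.016 0.099] [0.558 0.01  0.   ]
top pruner [290. 139.] 0.87 [ 0.773 -0.014  0.033] [ 0.779 -0.018  0.   ]
scene full_pack [282. 207.] 0.67 [0.619 0.176 0.054] [0.615 0.177 0.045]
scene full_pack [284. 163.
[... 864 characters left out ...]
.   ]
scene potted_plant [122. 207.] 0.88 [ 0.744 -0.248  0.062] [ 0.71  -0.279  0.   ]
scene dibber [309. 250.] 0.66 [0.715 0.273 0.026] [0.703 0.274 0.   ]
scene pruner [200. 252.] 0.7 [ 0.801 -0.002  0.034] [ 0.787 -0.01   0.   ]
{'clock': 1.1, 'joint_pos': array([-1.109,  0.241,  0.005,  1.335, -0.   ,  1.571]), 'joint_vel': array([-0.001, -0.001, -0.001,  0.001,  0.002,  0.001]), 'tau': array([ -0.001, -37.222,  25.27 ,   0.001,  -0.   ,   0.   ]), 'eef_pos': array([ 0.223, -0.448,  0.231]), 'tool_rot': array([ 0.973,  0.229, -0.   , -0.   ]), 'ft_force': array([ 0.919, -0.041, -0.647]), 'ft_torque': array([-0.03 ,  0.041,  0.009]), 'grasp_force': 0.0, 'grip_width': 0.08544872119855434}
```

View pics/top.png

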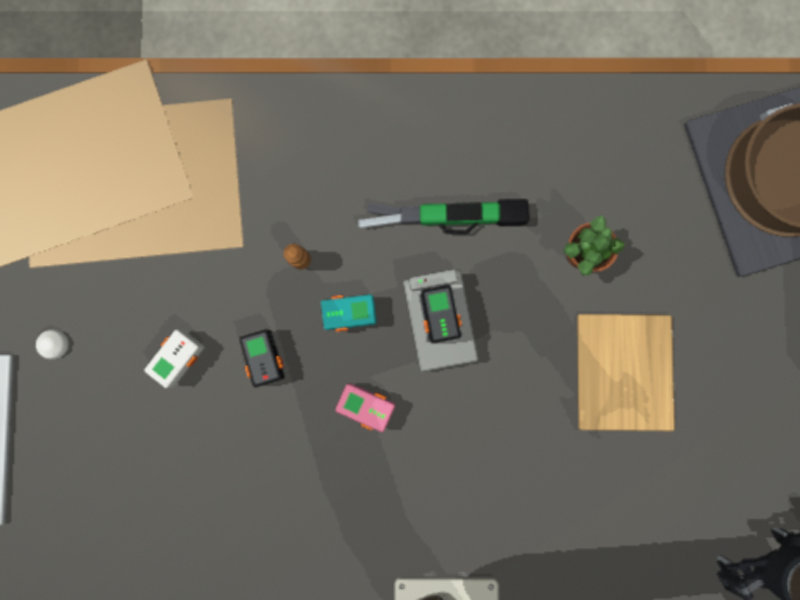

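View pics/scene.png

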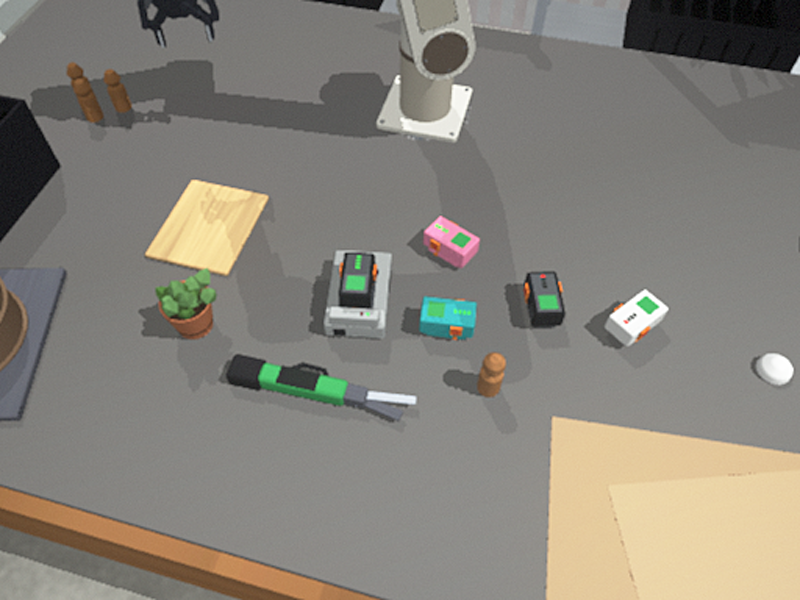

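The top view (800x600) shows two dark packs. One sits in the charger at (441,313) with green lights. The other stands alone at (261,358) with a red light. The look-alikes are turquoise (348,312), pink (365,408) and white (172,358). The board is at (625,372). I take the dark ones as meant; next I'll confirm them in a crop and measure coarse poses.

```bash
cat > b.py <<'E'
from h import *
np.set_printoptions(precision=4,suppress=True)
d=np.load("/tmp/top.npz");w=d["w"];im=d["im"]
def rect(name,u0,u1,v0,v1,z0,z1):
    s=w[v0:v1,u0:u1].reshape(-1,3);s=s[(s[:,2]>z0)&(s[:,2]<z1)]
    r=cv2.minAreaRect((s[:,:2]*1000).astype(np.float32));print(name,r,len(s),np.median(s[:,2]))
rect("full",265,305,175,225,.088,.11)
rect("empty",150,185,205,252,.04,.07)
rect("board",362,440,195,282,.004,.03)
rect("charger",250,315,165,240,.035,.055)
c=im[165:255,145:310];cv2.imwrite("pics/crop1.png",cv2.resize(c,None,fx=4.8,fy=4.8,interpolation=cv2.INTER_CUBIC))
E
python3 b.py
```

```text
full ((586.0975952148438, 14.750553131103516), (97.846435546875, 65.54792022705078), 11.716238975524902) 721 0.0970465876478881
empty ((505.1204528808594, 347.84832763671875), (97.5665512084961, 66.16195678710938), 18.478404998779297) 691 0.0518581251963377
board ((480.21630859375, -346.4091491699219), (255.7169952392578, 233.5966339111328), 0.1885526031255722) 4560 0.011160128123029134
charger ((576.0203857421875, 12.439033508300781), (173.11328125, 110.54085540771484), 10.932458877563477) 1250 0.043918799145227005
```

View pics/crop1.png

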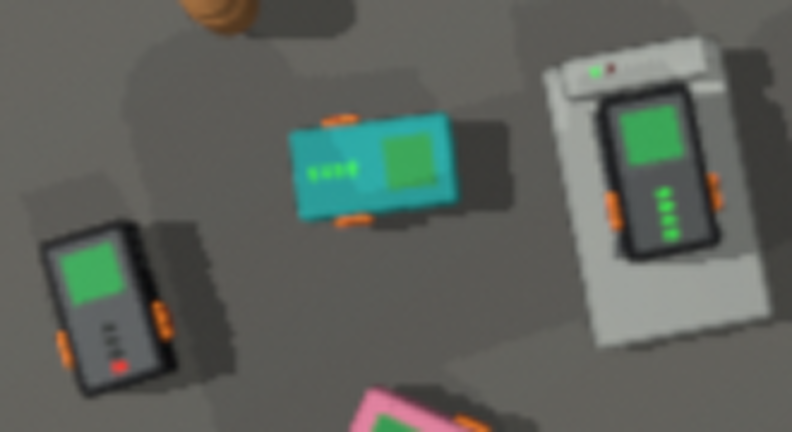

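The crop confirms it: the dark pack in the charger has four green lights, and the dark pack at left has one red light. Next I'll move above the charger for a wrist look.

```bash
python3 -m creep '[[[51.6,-25.7,-2],[0,0,0]],[[51.6,-25.7,-2],[0,0,0]],[[51.6,-25.7,-2],[0,0,0]],[[51.6,-25.7,-2],[0,0,0]],[[51.6,-25.7,-2],[0,0,0]],[[51.6,-25.7,-2],[0,0,0]],[[51.6,-25.7,-2],[0,0,0]],[[51.6,-25.7,-2],[0,0,0]],[[51.6,-25.7,-2],[0,0,0]],[[51.6,-25.7,-2],[0,0,0]]]' 85; python3 -c "
from h import *
print(bot.get_obs()['joint_pos']);p=shot('wrist');print(p['tool_from_camera'])"
```

```text
clock: 2.35
eef_pos: [0.5713, 0.014, 0.2515]
tool_rot: [0.973, 0.229, 0.0, 0.0]
ft_force: [0.3, -0.0, -1.0]
grip_width: 0.0852
grasp_force: 0.0
[ 2.47066832e-02  3.78051185e-01  2.48082727e-01  1.44029473e+00
 -2.25644826e-04  2.70432941e+00]
[[ 2.68629063e-04 -9.51619493e-01 -3.07278813e-01  7.87323131e-02]
 [ 9.99999943e-01  1.93223786e-04  2.75819625e-04 -5.08080152e-04]
 [-2.03101756e-04 -3.07278870e-01  9.51619491e-01 -1.41409954e-01]
 [ 0.00000000e+00  0.00000000e+00  0.00000000e+00  1.00000000e+00]]
```

```bash
python3 -m creep '[[[0,0,0],[0,0,-0.18]],[[0,0,0],[0,0,-0.18]],[[0,0,0],[0,0,-0.18]],[[0,0,0],[0,0,-0.18]],[[0,0,0],[0,0,-0.18]],[[0,0,0],[0,0,-0.18]],[[0,0,0],[0,0,-0.18]],[[0,0,0],[0,0,-0.18]],[[0,0,0],[0,0,-0.18]],[[0,0,0],[0,0,-0.18]],[[0,0,0],[0,0,-0.18]],[[0,0,0],[0,0,-0.18]]]'>/dev/null; python3 -m creep '[[[0,0,0],[0,0,-0.18]],[[0,0,0],[0,0,-0.18]],[[0,0,0],[0,0,-0.18]],[[0,0,0],[0,0,-0.18]],[[0,0,0],[0,0,0]]]'
cat > c.py <<'E'
from h import *
import sys
np.set_printoptions(precision=4,suppress=True)
p=shot("wrist");w=cloud(p);np.savez("/tmp/w.npz",w=w,im=p["image"],M=p["M"],K=p["K"])
o=bot.get_obs();print(o["eef_pos"],o["tool_rot"],o["joint_pos"])
for q in sys.argv[2:]:
    for r in vision.place_of(p,q)[:3]: print(q,np.round(r["position"],1),round(r["score"],2),at_z(p,r["position"],.045)[:2],at_z(p,r["position"],.081)[:2],at_z(p,r["position"],.0)[:2])
cv2.imwrite("pics/%s.png"%sys.argv[1],cv2.resize(p["image"],(800,600),interpolation=cv2.INTER_CUBIC))
s=w.reshape(-1,3)
for z0,z1 in((.09,.11),(.04,.049),(.047,.0575),(.065,.075)):
    t=s[(s[:,2]>z0)&(s[:,2]<z1)]
    if len(t)>50: print(z0,cv2.minAreaRect((t[:,:2]*1000).astype(np.float32)),len(t),np.median(t[:,2]))
E
python3 c.py w1 full_pack dock_home dock_mouth full_catch_left_pad
```

```text
clock: 4.53
eef_pos: [0.5701, 0.0122, 0.2512]
tool_rot: [-0.099, 0.995, 0.0, -0.0]
ft_force: [-0.4, 0.4, -0.6]
grip_width: 0.0849
grasp_force: 0.0
[0.5701 0.0122 0.2512] [-0.0984  0.9952  0.     -0.0001] [ 0.0214  0.3762  0.2448  1.4395  0.     -0.1756]
full_pack [390.9 196.3] 0.88 [0.5818 0.1552] [0.5726 0.1388] [0.5933 0.1756]
full_pack [260.9 174.5] 0.64 [0.5855 0.0152] [0.5759 0.0133] [0.5975 0.0175]
full_pack [426.1  32.5] 0.58 [0.4229 0.1377] [0.4302 0.1231] [0.4139 0.1558]
dock_mouth [262.3 174.3] 0.72 [0.585  0.0166] [0.5755 0.0146] [0.597  0.0191]
dock_mouth [ 14.5 218.4] 0.43 [ 0.6865 -0.237 ] [ 0.6664 -0.2128] [ 0.7115 -0.2673]
full_catch_left_pad [293.2 170.9] 0.63 [0.5751 0.0473] [0.5666 0.0421] [0.5858 0.0537]
full_catch_left_pad [419.7 231.9] 0.47 [0.6151 0.199 ] [0.6025 0.1781] [0.631  0.2251]
full_catch_left_pad [443.4 286.3] 0.2 [0.6754 0.249 ] [0.6565 0.2229] [0.699  0.2815]
0.09 ((618.05126953125, 30.822311401367188), (169.5026397705078, 506.63641357421875), 2.3546626567840576) 6882 0.09698997375434898
0.04 ((561.3532104492188, 13.12689208984375), (318.81884765625, 542.9363403320312), 2.3284263610839844) 11126 0.04371112023567372
0.047 ((559.9949951171875, 19.865875244140625), (326.31439208984375, 548.1224975585938), 2.1324450969696045) 11287 0.052054957581482375
0.065 ((627.043212890625, 16.269500732421875), (185.63134765625, 522.379150390625), 4.122897148132324) 1796 0.06867040253077189
```

View pics/w1.png

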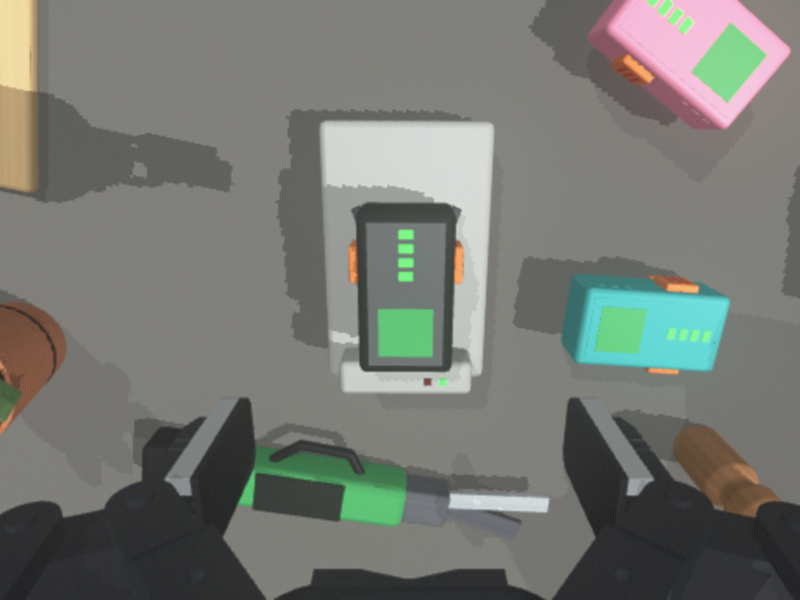

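The wrist view shows the latched pack at (405,287), nearly square to the tool, with orange pads at (352,262) and (459,262). I'll fit its top and the deck.

```bash
cat > d.py <<'E'
from h import *
import sys
np.set_printoptions(precision=2,suppress=True)
# args: u0 u1 v0 v1 z0 z1 : rectangle fit of the points in that height band
d=np.load("/tmp/w.npz");u0,u1,v0,v1=map(int,sys.argv[1:5]);z0,z1=map(float,sys.argv[5:7])
s=d["w"][v0:v1,u0:u1].reshape(-1,3);s=s[(s[:,2]>z0)&(s[:,2]<z1)]
(c,wh,a)=cv2.minAreaRect((s[:,:2]*1000).astype(np.float32));print("rect",c,wh,a,len(s),np.median(s[:,2]))
a=a if a<45 else a-90
for da in(-1,0,1):
    t=np.radians(a+da);l=s[:,:2]@np.array([[np.cos(t),-np.sin(t)],[np.sin(t),np.cos(t)]])*1000
    q=np.percentile(l,[.5,99.5],axis=0);m=q.mean(0)
    print(a+da,"ext",q[1]-q[0],"centre",m[0]*np.cos(t)-m[1]*np.sin(t),m[0]*np.sin(t)+m[1]*np.cos(t))
E
python3 d.py 215 305 120 242 .093 .105; python3 d.py 195 325 70 245 .040 .048
python3 - <<'E'
import sys;sys.path.insert(0,'.')
from h import *
d=np.load("/tmp/w.npz");im=d["im"];p=dict(M=d["M"],K=d["K"])
m=((im[:,:,2]>180)&(im[:,:,1]<140)&(im[:,:,0]<90)).astype(np.uint8)
n,l,st,c=cv2.connectedComponentsWithStats(m)
for i in range(1,n):
    if st[i,4]>20: print(st[i],c[i],at_z(p,c[i],.081)[:2])
# green light edges on top
g=((im[:,:,1]>150)&(im[:,:,2]<120)).astype(np.uint8);g[:, :225]=0;g[:,295:]=0;g[240:]=0
pts=np.argwhere(g)[:,::-1].astype(float)
w=np.array([at_z(p,u,.098)[:2] for u in pts])*1000
print(cv2.minAreaRect(w.astype(np.float32)))
E
```

```text
rect (585.4605712890625, 13.750337600708008) (97.08817291259766, 55.78125) 11.098273277282715 6280 0.0970495910898484
10.098273277282715 ext [95.51 54.99] centre 585.1111431484674 13.68879874681943
11.098273277282715 ext [95.61 54.91] centre 585.0727153607054 13.720118133419263
12.098273277282715 ext [95.54 55.04] centre 585.0524473698746 13.756175125353977
rect (576.0869750976562, 11.937164306640625) (173.32119750976562, 109.24427795410156) 11.18409252166748 9486 0.04363999902212762
10.18409252166748 ext [167.15 108.5 ] centre 573.5999433628313 11.443633122251043
11.18409252166748 ext [166.76 107.8 ] centre 573.7741862055068 11.507718745825287
12.18409252166748 ext [167.55 108.64] centre 573.7063678810011 11.546584969829794
[399  35  17  18  24] [405.75        44.41666667] [0.4421467  0.10958226]
[224 158   4  17  33] [226.27272727 165.75757576] [ 0.5740147  -0.01973086]
((584.7565307617188, 14.043473243713379), (75.9496841430664, 31.65500831604004), 10.37288761138916)
```

```bash
python3 -m creep '[[[1.7,-1.4,40],[0,0,0.0035]],[[0,0,40],[0,0,0]],[[0,0,40],[0,0,0]],[[0,0,35],[0,0,0]],[[0,0,20],[0,0,0]],[[0,0,15],[0,0,0]],[[0,0,0],[0,0,0]],[[0,0,0],[0,0,0]]]'; python3 c.py w2 full_catch_left_pad|head -5
```

```text
clock: 5.78
eef_pos: [0.5697, 0.0107, 0.0623]
tool_rot: [-0.098, 0.995, -0.0, 0.001]
ft_force: [0.2, -0.2, 0.2]
grip_width: 0.0851
grasp_force: 0.0
[0.5699 0.0107 0.0625] [-0.0981  0.9952 -0.0001  0.0012] [ 0.0187  0.4995 -0.0759  0.993   0.     -0.1778]
full_catch_left_pad [338.7 281.9] 0.75 [0.5842 0.0556] [0.5633 0.042 ] [0.6104 0.0725]
0.09 ((569.7599487304688, 11.512222290039062), (68.23655700683594, 112.84136199951172), 13.754040718078613) 27345 0.097055557666037
0.04 ((568.024169921875, 51.603546142578125), (173.36114501953125, 190.20130920410156), 11.1644926071167) 35180 0.04372554164030429
0.047 ((584.1181640625, 58.58368682861328), (103.56980895996094, 175.3443603515625), 10.550410270690918) 1533 0.05135295345126756
```

View pics/w2.png

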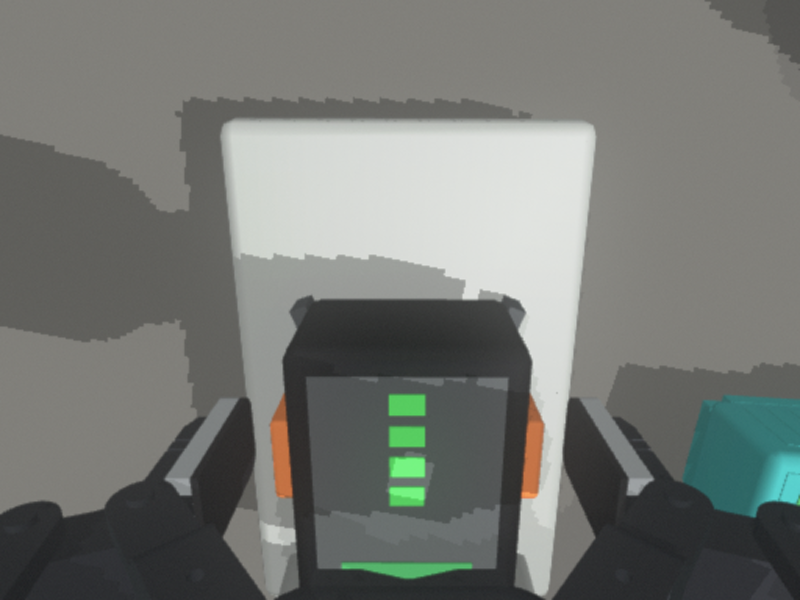

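The fingers straddle the orange pads, left pad at (283,447) and right at (533,447), with similar gaps. I'll close now.

```bash
python3 -m creep '[[[0,0,0],[0,0,0]],[[0,0,0],[0,0,0]],[[0,0,0],[0,0,0]],[[0,0,0],[0,0,0]],[[0,0,0],[0,0,0]],[[0,0,0],[0,0,0]]]' 50; python3 -c "
from h import *
o=bot.get_obs();print(o['ft_force'],o['ft_torque'],o['joint_pos'])"
```

```text
clock: 6.62
eef_pos: [0.5694, 0.0101, 0.0631]
tool_rot: [-0.098, 0.995, -0.001, 0.001]
ft_force: [-2.6, -1.9, 7.2]
grip_width: 0.0552
grasp_force: 65.6
[-2.63543452 -1.85329579  7.19588708] [-0.30045726  0.39238183 -0.03473836] [ 1.83030557e-02  4.98354618e-01 -7.63261601e-02  9.94037081e-01
 -9.63397821e-04 -1.77871263e-01]
```

```bash
python3 -m creep '[[[2,0,-0.7],[0,0,0]],[[3,0,0],[0,0,0]],[[5,0,0],[0,0,0]],[[5,0,0],[0,0,0]]]'; python3 -m creep '[[[7,0,0],[0,0,0]],[[8,0,0],[0,0,0]],[[10,0,0],[0,0,0]],[[10,0,0],[0,0,0]],[[10,0,0],[0,0,0]],[[10,0,0],[0,0,0]],[[8,0,0],[0,0,0]],[[2,0,0],[0,0,0]],[[0,0,0],[0,0,0]]]'; python3 c.py w3 full_pack|head -3
```

```text
clock: 7.12
eef_pos: [0.5558, 0.0081, 0.0631]
tool_rot: [-0.098, 0.995, 0.0, 0.002]
ft_force: [3.1, 1.0, 5.4]
grip_width: 0.0549
grasp_force: 65.3
clock: 8.25
eef_pos: [0.4915, -0.0047, 0.063]
tool_rot: [-0.098, 0.995, 0.0, 0.002]
ft_force: [2.5, 0.1, 7.1]
grip_width: 0.0554
grasp_force: 65.4
[ 0.4915 -0.0047  0.063 ] [-0.0984  0.9951  0.0001  0.0016] [-0.0099  0.3651 -0.2948  0.9079  0.0006 -0.207 ]
full_pack [262.4 270.6] 0.55 [ 0.5077 -0.0005] [ 0.4864 -0.0048] [0.5343 0.005 ]
0.09 ((491.0032958984375, -2.217090606689453), (66.3104248046875, 106.2955322265625), 11.128507614135742) 25224 0.09705125834162635
```

View pics/w3.png

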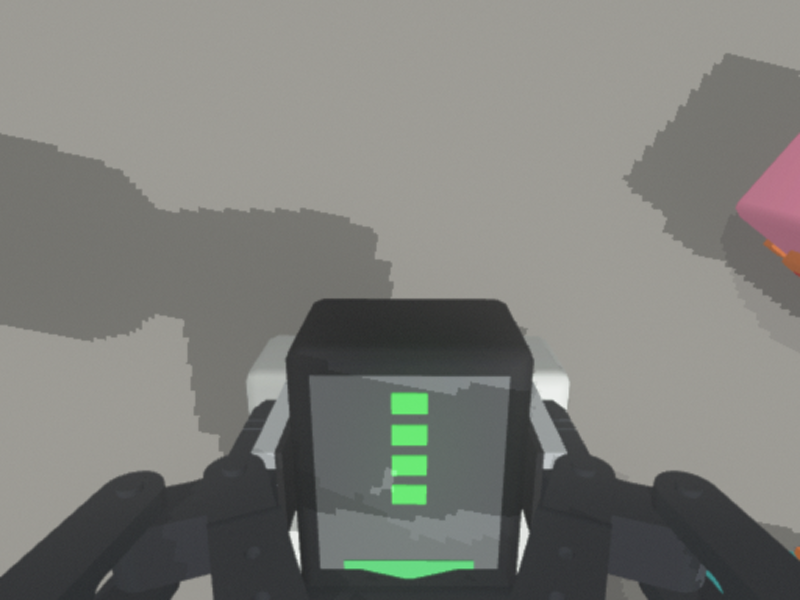

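```bash
python3 -m creep '[[[0,0,-5],[0,0,0]],[[0,0,-20],[0,0,0]],[[0,0,-35],[0,0,0]],[[0,0,-20],[0,0,0]],[[13.6,-47.1,0],[0,0,0]],[[13.6,-47.1,0],[0,0,0]],[[13.6,-47.1,0],[0,0,0]],[[13.6,-47.1,0],[0,0,0]],[[13.6,-47.1,0],[0,0,0]],[[13.6,-47.1,0],[0,0,0]],[[13.6,-47.1,0],[0,0,0]],[[0,0,0],[0,0,0]]]'; python3 -m creep '[[[0,0,30],[0,0,0]],[[0,0,30],[0,0,0]],[[0,0,25],[0,0,0]],[[0,0,10],[0,0,0]],[[0,0,0],[0,0,0]]]'; python3 - <<'E'
from h import *
p=shot("top")
cv2.imwrite("pics/t2.png",cv2.resize(p["image"][170:310,330:512],None,fx=4,fy=4))
for q in("board","full_pack"):
  for r in vision.place_of(p,q)[:2]:print(q,r,at_z(p,r["position"],0.012))
E
```

```text
clock: 9.85
eef_pos: [0.4592, -0.3493, 0.1398]
tool_rot: [-0.096, 0.995, 0.001, -0.002]
ft_force: [-0.4, 0.0, -3.2]
grip_width: 0.0552
grasp_force: 65.5
clock: 10.48
eef_pos: [0.4605, -0.3456, 0.0459]
tool_rot: [-0.099, 0.995, 0.001, -0.001]
ft_force: [0.6, 1.0, -3.3]
grip_width: 0.0555
grasp_force: 65.4
board {'position': [398.8, 234.9], 'score': 0.62} [ 0.48865557 -0.3381684   0.012     ]
board {'position': [168.8, 226.8], 'score': 0.58} [0.5100491  0.34739841 0.012     ]
full_pack {'position': [225.5, 199.7], 'score': 0.87} [0.59174359 0.17849761 0.012     ]
full_pack {'position': [400.7, 236.7], 'score': 0.61} [ 0.48335675 -0.34367747  0.012     ]
```

View pics/t2.png

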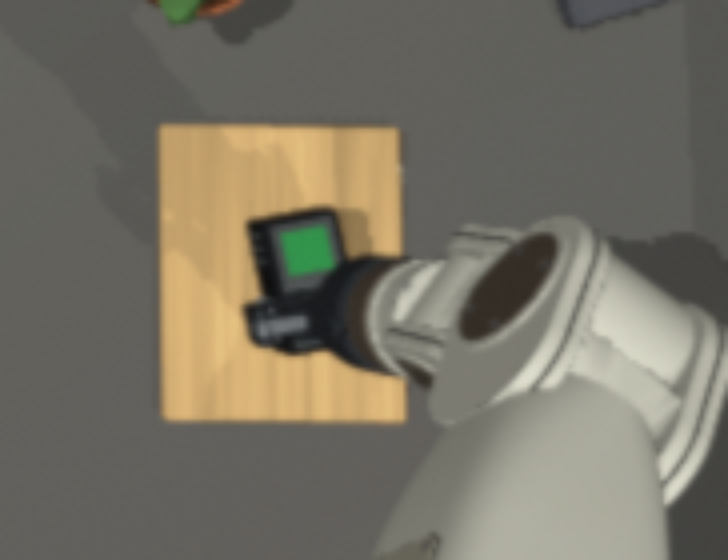

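The pack is held over the middle of the board, at about (305,255) in the crop. I'll lower it slowly.

```bash
python3 -m creep '[[[0,0,6],[0,0,0]],[[0,0,4],[0,0,0]],[[0,0,1.5],[0,0,0]],[[0,0,1],[0,0,0]],[[0,0,1],[0,0,0]],[[0,0,0],[0,0,0]]]'; python3 -m creep '[[[0,0,0.6],[0,0,0]],[[0,0,0.6],[0,0,0]],[[0,0,0.6],[0,0,0]],[[0,0,0],[0,0,0]]]'
```

```text
clock: 11.38
eef_pos: [0.4614, -0.3469, 0.0335]
tool_rot: [-0.098, 0.995, 0.0, -0.0]
ft_force: [0.8, -0.0, -3.4]
grip_width: 0.0554
grasp_force: 65.6
clock: 11.88
eef_pos: [0.4614, -0.3469, 0.0316]
tool_rot: [-0.098, 0.995, 0.0, -0.0]
ft_force: [0.7, 0.2, -4.1]
grip_width: 0.0555
grasp_force: 65.6
```

```bash
python3 -m creep '[[[0,0,0.5],[0,0,0]],[[0,0,0.5],[0,0,0]],[[0,0,0.4],[0,0,0]],[[0,0,0],[0,0,0]]]';  python3 -m creep '[[[0,0,0.4],[0,0,0]],[[0,0,0.3],[0,0,0]],[[0,0,0],[0,0,0]]]'
```

```text
clock: 12.38
eef_pos: [0.4614, -0.3469, 0.0303]
tool_rot: [-0.098, 0.995, 0.0, -0.0]
ft_force: [-0.4, -0.8, -3.2]
grip_width: 0.0553
grasp_force: 65.6
clock: 12.75
eef_pos: [0.4614, -0.347, 0.0301]
tool_rot: [-0.098, 0.995, -0.0, 0.0]
ft_force: [-2.0, 1.7, 2.1]
grip_width: 0.0551
grasp_force: 66.3
```

```bash
python3 -m creep '[[[0,0,0],[0,0,0]],[[0,0,0],[0,0,0]],[[0,0,0],[0,0,0]],[[0,0,0],[0,0,0]],[[0,0,-10],[0,0,0]],[[0,0,-30],[0,0,0]],[[0,0,-50],[0,0,0]],[[0,0,-50],[0,0,0]]]' 85; python3 -m creep '[[[-13.4,55.9,0],[0,0,0]],[[-13.4,55.9,0],[0,0,0]],[[-13.4,55.9,0],[0,0,0]],[[-13.4,55.9,0],[0,0,0]],[[-13.4,55.9,0],[0,0,0]],[[-13.4,55.9,0],[0,0,0]],[[-13.4,55.9,0],[0,0,0]],[[-13.4,55.9,0],[0,0,0]],[[-13.4,55.9,0],[0,0,0]],[[-13.4,55.9,0],[0,0,0]],[[-13.4,55.9,0],[0,0,0]],[[-13.4,55.9,0],[0,0,-0.127]]]'; python3 -m creep '[[[0,0,0],[0,0,0]],[[0,0,0],[0,0,0]]]'; python3 c.py w4 empty_pack|head -3;  python3 - <<'E'
from h import *
p=shot("top");w=cloud(p)
s=w[190:290,360:440].reshape(-1,3);s=s[(s[:,2]>.055)&(s[:,2]<.08)];print(np.median(s,0),cv2.minAreaRect((s[:,:2]*1000).astype(np.float32)))
E
```

```text
clock: 13.75
eef_pos: [0.4613, -0.3468, 0.1716]
tool_rot: [-0.098, 0.995, -0.0, 0.0]
ft_force: [0.6, -1.4, 0.4]
grip_width: 0.0851
grasp_force: 0.0
clock: 15.25
eef_pos: [0.4881, 0.3444, 0.1706]
tool_rot: [-0.163, 0.987, 0.0, 0.001]
ft_force: [1.4, -0.6, -0.8]
grip_width: 0.0848
grasp_force: 0.0
clock: 15.5
eef_pos: [0.4878, 0.3422, 0.1698]
tool_rot: [-0.161, 0.987, -0.0, -0.0]
ft_force: [0.5, 0.4, -0.4]
grip_width: 0.0849
grasp_force: 0.0
[0.4879 0.3415 0.1699] [-0.1607  0.987  -0.0002 -0.0001] [ 0.6109  0.4609  0.1616  1.2719 -0.0003  0.2882]
empty_pack [424.1 234.8] 0.88 [0.4878 0.4873] [0.4776 0.4643] [0.5004 0.5159]
empty_pack [260.8 193.3] 0.78 [0.4967 0.3451] [0.4854 0.3414] [0.5109 0.3497]
[ 0.47573659 -0.34037608  0.06438392] ((477.5404968261719, -342.0203552246094), (97.91954040527344, 66.30367279052734), 10.963973999023438)
```

View pics/w4.png

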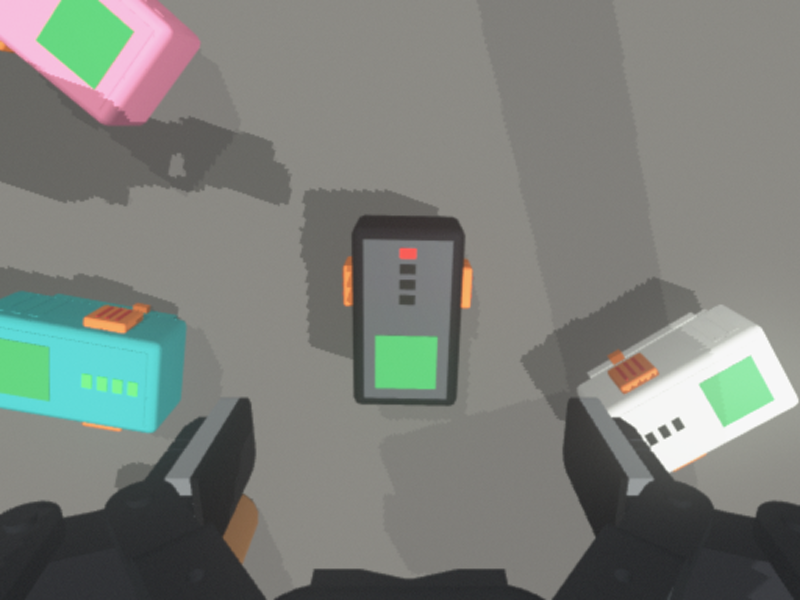

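The full pack stands on the board with its top at 64–65 mm. Below the tool is the dark pack with a single red light at (408,253), centred and aligned. I'll fit it.

```bash
python3 d.py 205 310 130 265 .049 .058
```

```text
rect (504.6226806640625, 347.1729736328125) (97.5857162475586, 55.414981842041016) 17.489391326904297 7694 0.05207495334879789
16.489391326904297 ext [95.29 54.7 ] centre 504.48088148224576 346.9574931341841
17.489391326904297 ext [95.4  54.23] centre 504.4308737825159 347.1497467191673
18.489391326904297 ext [95.29 54.52] centre 504.41577426037924 347.1887964667287
```

```bash
python3 -m creep '[[[-0.7,0.4,40],[0,0,0.017]],[[0,0,40],[0,0,0]],[[0,0,35],[0,0,0]],[[0,0,22],[0,0,0]],[[0,0,15],[0,0,0]],[[0,0,0],[0,0,0]],[[0,0,0],[0,0,0]]]'; python3 -m creep '[[[0,0,0],[0,0,0]],[[0,0,0],[0,0,0]],[[0,0,0],[0,0,0]],[[0,0,0],[0,0,0]],[[0,0,0],[0,0,0]],[[0,0,0],[0,0,0]]]' 50
```

```text
clock: 16.52
eef_pos: [0.4895, 0.3432, 0.0188]
tool_rot: [-0.152, 0.988, 0.0, 0.001]
ft_force: [1.1, -0.2, 0.4]
grip_width: 0.085
grasp_force: 0.0
clock: 17.27
eef_pos: [0.4899, 0.3431, 0.0197]
tool_rot: [-0.153, 0.988, 0.0, 0.002]
ft_force: [0.0, -2.4, 6.8]
grip_width: 0.0552
grasp_force: 66.8
```

```bash
python3 -m creep '[[[0,0,-5],[0,0,0]],[[0,0,-20],[0,0,0]],[[0,0,-40],[0,0,0]],[[0,0,-40],[0,0,0]],[[15,-47.4,0],[0,0,0]],[[15,-47.4,0],[0,0,0]],[[15,-47.4,0],[0,0,0]],[[15,-47.4,0],[0,0,0]],[[15,-47.4,0],[0,0,0]],[[15,-47.4,0],[0,0,0]],[[15,-47.4,0],[0,0,0]],[[0,0,0],[0,0,0.113]]]'; python3 -m creep '[[[0,0,0],[0,0,0]],[[0,0,0],[0,0,0]],[[0,0,0],[0,0,0]]]'; python3 - <<'E'
from h import *
o=bot.get_obs();r=R.from_quat(o["tool_rot"]).as_matrix()
print(o["eef_pos"]*1e3,o["ft_force"],np.degrees(np.arctan2(-r[1,0],-r[0,0])))
t=np.radians(11.1);f=np.array([np.cos(t),np.sin(t)]);d=(o["eef_pos"][:2]*1e3-[588.3,14.3]);print("along",d@f,"lat",-d[0]*f[1]+d[1]*f[0])
p=shot("wrist");w=cloud(p);np.savez("/tmp/w.npz",w=w,im=p["image"],M=p["M"],K=p["K"])
E
python3 d.py 150 380 170 384 .15 .17
```

```text
clock: 18.77
eef_pos: [0.4878, -0.0082, 0.1223]
tool_rot: [-0.092, 0.996, -0.0, -0.001]
ft_force: [-0.8, 1.4, -3.4]
grip_width: 0.0551
grasp_force: 65.6
clock: 19.15
eef_pos: [0.4886, -0.0043, 0.1225]
tool_rot: [-0.098, 0.995, 0.0, -0.0]
ft_force: [-0.8, 0.2, -3.2]
grip_width: 0.0552
grasp_force: 65.7
[488.58679108  -4.30527296 122.50979775] [-0.80846243  0.21814268 -3.17136541] 11.234579486891414
along -101.42976414881038 lat 0.9397652061520247
rect (490.0269470214844, -3.5089569091796875) (70.85338592529297, 82.93724060058594) 10.175861358642578 24923 0.15487420191139334
9.175861358642578 ext [63.2  74.05] centre 486.9289957729532 -4.075092310287644
10.175861358642578 ext [63.02 74.07] centre 486.94775928985746 -3.963997362290428
11.175861358642578 ext [63.08 74.01] centre 486.95131052337933 -3.83007038233886
```

```bash
python3 -m creep '[[[0,-1,25],[0,0,0]],[[0,0,20],[0,0,0]],[[0,0,8],[0,0,0]],[[0,0,2],[0,0,0]],[[0,0,0],[0,0,0]],[[0,0,0],[0,0,0]]]'; python3 -m creep '[[[0,0,0.7],[0,0,0]],[[0,0,0.7],[0,0,0]],[[0,0,0],[0,0,0]]]'; python3 -m creep '[[[0,0,0.5],[0,0,0]],[[0,0,0.5],[0,0,0]],[[0,0,0],[0,0,0]]]'
```

```text
clock: 19.95
eef_pos: [0.4895, -0.006, 0.0684]
tool_rot: [-0.097, 0.995, -0.0, 0.001]
ft_force: [-0.1, -0.7, -3.5]
grip_width: 0.055
grasp_force: 65.5
clock: 20.32
eef_pos: [0.4888, -0.0061, 0.0662]
tool_rot: [-0.097, 0.995, -0.0, -0.0]
ft_force: [-0.5, -0.5, -3.1]
grip_width: 0.0552
grasp_force: 65.6
clock: 20.7
eef_pos: [0.4888, -0.006, 0.0651]
tool_rot: [-0.097, 0.995, 0.0, -0.0]
ft_force: [-0.2, 0.5, -3.0]
grip_width: 0.055
grasp_force: 65.6
```

```bash
python3 -m creep '[[[0,0,0.4],[0,0,0]],[[0,0,0],[0,0,0]]]'; python3 -m creep '[[[0,0,0.4],[0,0,0]],[[0,0,0],[0,0,0]]]';python3 -m creep '[[[0,0,0.3],[0,0,0]],[[0,0,0],[0,0,0]]]'
```

```text
clock: 20.95
eef_pos: [0.4889, -0.006, 0.0649]
tool_rot: [-0.097, 0.995, -0.0, 0.0]
ft_force: [-0.6, 0.1, -3.1]
grip_width: 0.0551
grasp_force: 65.8
clock: 21.2
eef_pos: [0.489, -0.006, 0.0648]
tool_rot: [-0.097, 0.995, -0.0, 0.0]
ft_force: [-1.8, 0.2, 0.9]
grip_width: 0.0555
grasp_force: 66.3
clock: 21.45
eef_pos: [0.489, -0.0061, 0.0647]
tool_rot: [-0.097, 0.995, -0.0, 0.0]
ft_force: [-3.5, 0.7, 6.2]
grip_width: 0.0551
grasp_force: 66.8
```

```bash
python3 -m creep '[[[-2,0.3,-0.2],[0,0,0]],[[-4,0.3,0],[0,0,0]],[[-6,0,0],[0,0,0]],[[-6,0,0],[0,0,0]],[[-6,0,0],[0,0,0]],[[-4,0,0],[0,0,0]],[[0,0,0],[0,0,0]]]'; python3 -m creep '[[[-4,0,0],[0,0,0]],[[-4,0,0],[0,0,0]],[[-4,0,0],[0,0,0]],[[-4,0,0],[0,0,0]],[[0,0,0],[0,0,0]]]'; python3 -m creep '[[[-4,0,0],[0,0,0]],[[-4,0,0],[0,0,0]],[[-4,0,0],[0,0,0]],[[-4,0,0],[0,0,0]],[[0,0,0],[0,0,0]]]'
```

```text
clock: 22.32
eef_pos: [0.5174, 0.0, 0.0647]
tool_rot: [-0.097, 0.995, -0.0, 0.001]
ft_force: [-1.2, -0.7, 4.0]
grip_width: 0.0551
grasp_force: 66.8
clock: 22.95
eef_pos: [0.5327, 0.0031, 0.0648]
tool_rot: [-0.097, 0.995, -0.0, 0.001]
ft_force: [-1.6, 0.3, 4.9]
grip_width: 0.0552
grasp_force: 66.9
clock: 23.58
eef_pos: [0.5483, 0.0061, 0.0648]
tool_rot: [-0.097, 0.995, -0.0, 0.001]
ft_force: [-2.1, -0.0, 5.2]
grip_width: 0.0556
grasp_force: 66.9
```

```bash
python3 -m creep '[[[-4,0,0],[0,0,0]],[[-4,0,0],[0,0,0]],[[-4,0,0],[0,0,0]],[[-3,0,0],[0,0,0]],[[0,0,0],[0,0,0]]]'; python3 -m creep '[[[-1,0,0],[0,0,0]],[[-1,0,0],[0,0,0]],[[-1,0,0],[0,0,0]],[[0,0,0],[0,0,0]]]';  python3 -m creep '[[[-1,0,0],[0,0,0]],[[-1,0,0],[0,0,0]],[[0,0,0],[0,0,0]]]'
```

```text
clock: 24.2
eef_pos: [0.5629, 0.009, 0.0648]
tool_rot: [-0.097, 0.995, -0.0, 0.001]
ft_force: [-2.5, 0.2, 4.9]
grip_width: 0.0549
grasp_force: 66.9
clock: 24.7
eef_pos: [0.5654, 0.0095, 0.0647]
tool_rot: [-0.097, 0.995, -0.0, 0.0]
ft_force: [-3.3, 0.2, 6.6]
grip_width: 0.0549
grasp_force: 66.9
clock: 25.08
eef_pos: [0.5655, 0.0095, 0.0648]
tool_rot: [-0.097, 0.995, -0.0, -0.002]
ft_force: [-8.0, -2.6, 9.0]
grip_width: 0.0552
grasp_force: 67.6
```

```bash
python3 -m creep '[[[-0.7,0,-0.2],[0,0,0]],[[0,0,0],[0,0,0]]]'; python3 -m creep '[[[-0.7,0,0],[0,0,0]],[[0,0,0],[0,0,0]]]'; python3 -c "
from h import *
o=bot.get_obs();print(o['ft_force'],o['ft_torque'],R.from_quat(o['tool_rot']).as_matrix(),o['joint_pos'])"
```

```text
clock: 25.32
eef_pos: [0.5657, 0.0095, 0.0649]
tool_rot: [-0.096, 0.995, -0.0, -0.002]
ft_force: [-9.6, -2.3, 11.0]
grip_width: 0.0552
grasp_force: 67.5
clock: 25.58
eef_pos: [0.5663, 0.0097, 0.0649]
tool_rot: [-0.096, 0.995, -0.0, -0.002]
ft_force: [-9.5, -2.3, 10.5]
grip_width: 0.0552
grasp_force: 67.6
[-9.4844889  -2.33258634 10.50617996] [-0.39371788  1.45033136  0.08782827] [[-9.81370959e-01 -1.92078525e-01 -4.10875928e-03]
 [-1.92076014e-01  9.81379541e-01 -1.00092767e-03]
 [ 4.22450900e-03 -1.93087247e-04 -9.99991058e-01]] [ 1.75663915e-02  4.95345877e-01 -7.59766814e-02  1.00359949e+00
 -9.28601017e-04 -1.75710960e-01]
```

```bash
python3 -m creep '[[[-0.7,0,-0.4],[0,0,0]],[[0,0,0],[0,0,0]]]'; python3 -m creep '[[[-0.8,0,0],[0,0,0]],[[0,0,0],[0,0,0]]]';  python3 -m creep '[[[-0.8,0,0],[0,0,0]],[[0,0,0],[0,0,0]]]'
```

```text
clock: 25.82
eef_pos: [0.5668, 0.0098, 0.0649]
tool_rot: [-0.097, 0.995, -0.0, -0.002]
ft_force: [-9.4, -2.2, 9.2]
grip_width: 0.0552
grasp_force: 67.3
clock: 26.08
eef_pos: [0.5675, 0.0099, 0.0649]
tool_rot: [-0.097, 0.995, -0.0, -0.002]
ft_force: [-9.0, -1.3, 9.3]
grip_width: 0.0551
grasp_force: 67.4
clock: 26.32
eef_pos: [0.5682, 0.0101, 0.0649]
tool_rot: [-0.097, 0.995, -0.0, -0.002]
ft_force: [-7.8, -1.3, 9.8]
grip_width: 0.055
grasp_force: 67.4
```

```bash
python3 -m creep '[[[-0.8,0,0],[0,0,0]],[[0,0,0],[0,0,0]]]'; python3 -m creep '[[[-0.7,0,0],[0,0,0]],[[0,0,0],[0,0,0]]]';  python3 -m creep '[[[-0.6,0,0],[0,0,0]],[[0,0,0],[0,0,0]]]'; python3 -c "
from h import *
p=shot('wrist');w=cloud(p);s=w[150:384,180:340].reshape(-1,3)
t=np.radians(11.1);f=np.array([np.cos(t),np.sin(t)]);s=s[(s[:,2]>.09)&(s[:,2]<.105)]
a=(s[:,:2]*1e3-[588.3,14.3])@f;print('rear edge along',np.percentile(a,[.1,.5,1,2]),np.median(s[:,2]))
d=np.load('/tmp/w.npz')"
```

```text
clock: 26.58
eef_pos: [0.569, 0.0102, 0.065]
tool_rot: [-0.096, 0.995, -0.0, -0.003]
ft_force: [-9.6, -1.9, 10.2]
grip_width: 0.0556
grasp_force: 67.4
clock: 26.82
eef_pos: [0.5696, 0.0103, 0.065]
tool_rot: [-0.096, 0.995, -0.0, -0.003]
ft_force: [-9.7, -0.9, 9.2]
grip_width: 0.0553
grasp_force: 67.5
clock: 27.08
eef_pos: [0.5701, 0.0104, 0.065]
tool_rot: [-0.096, 0.995, -0.0, -0.003]
ft_force: [-10.1, -1.9, 10.1]
grip_width: 0.0553
grasp_force: 67.5
rear edge along [-51.94755    -51.71625508 -51.5860561  -51.36820506] 0.09729997605763213
```

```bash
python3 -m creep '[[[-0.5,0,0],[0,0,0]],[[0,0,0],[0,0,0]]]'; python3 -m creep '[[[-0.5,0,0],[0,0,0]],[[0,0,0],[0,0,0]]]'
```

```text
clock: 27.38
eef_pos: [0.5705, 0.0105, 0.065]
tool_rot: [-0.096, 0.995, -0.0, -0.003]
ft_force: [-10.3, -1.8, 10.9]
grip_width: 0.0554
grasp_force: 67.5
clock: 27.62
eef_pos: [0.5709, 0.0106, 0.065]
tool_rot: [-0.096, 0.995, -0.0, -0.003]
ft_force: [-9.2, -1.8, 10.1]
grip_width: 0.0551
grasp_force: 67.5
```

```bash
python3 -m creep '[[[-0.4,0,0],[0,0,0]],[[0,0,0],[0,0,0]]]'; python3 -m creep '[[[-0.3,0,0],[0,0,0]],[[0,0,0],[0,0,0]]]'
```

```text
clock: 27.88
eef_pos: [0.5713, 0.0107, 0.065]
tool_rot: [-0.096, 0.995, -0.0, -0.003]
ft_force: [-9.8, -1.3, 10.6]
grip_width: 0.0554
grasp_force: 67.5
clock: 28.12
eef_pos: [0.5715, 0.0107, 0.065]
tool_rot: [-0.096, 0.995, -0.0, -0.003]
ft_force: [-10.2, -2.1, 11.0]
grip_width: 0.0549
grasp_force: 67.6
```

```bash
python3 -m creep '[[[-0.2,0,0],[0,0,0]],[[0,0,0],[0,0,0]],[[0,0,0],[0,0,0]]]' 61;  python3 -m creep '[[[0,0,0],[0,0,0]],[[0,0,0],[0,0,0]],[[0,0,0],[0,0,0]],[[0,0,0],[0,0,0]]]' 85; python3 c.py w5 full_pack | head -1; python3 - <<'E'
from h import *
d=np.load("/tmp/w.npz");s=d["w"][150:384,180:340].reshape(-1,3)
t=np.radians(11.1);f=np.array([np.cos(t),np.sin(t)]);s=s[(s[:,2]>.09)&(s[:,2]<.105)]
a=(s[:,:2]*1e3-[588.3,14.3])@f;print('rear edge along',np.percentile(a,[.1,.5,1,2]),np.median(s[:,2]))
E
```

```text
clock: 28.5
eef_pos: [0.572, 0.0109, 0.0633]
tool_rot: [-0.096, 0.995, -0.0, -0.003]
ft_force: [-6.2, -1.4, 1.1]
grip_width: 0.0611
grasp_force: 6.1
clock: 29.0
eef_pos: [0.5752, 0.0116, 0.065]
tool_rot: [-0.097, 0.995, 0.0, 0.0]
ft_force: [-0.5, 0.3, 0.1]
grip_width: 0.0852
grasp_force: 0.0
[0.5751 0.0115 0.065 ] [-0.0967  0.9953  0.      0.0003] [ 0.02    0.5072 -0.0553  1.0077  0.0001 -0.1738]
rear edge along [-51.94782941 -51.70887625 -51.55893471 -51.31542435] 0.09701296974928003
```

View pics/w5.png

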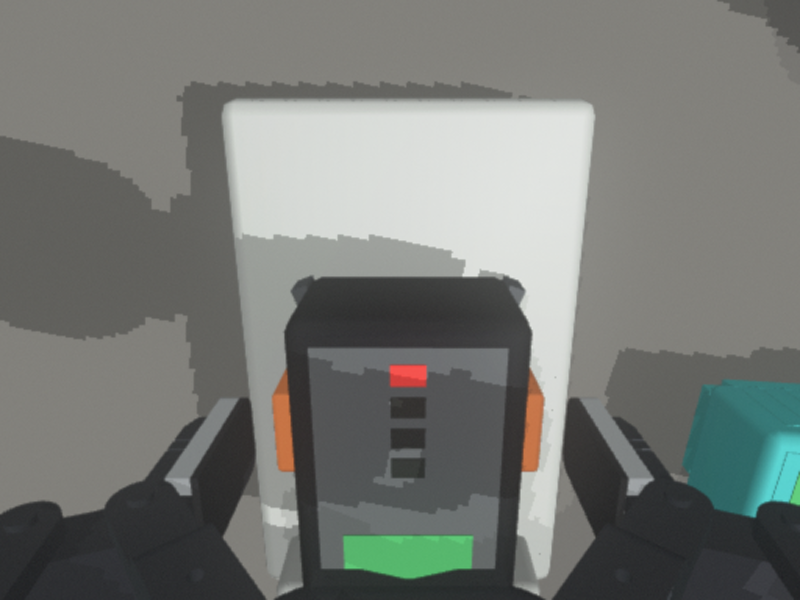

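The empty pack (red light at (408,375)) is at home and staying there against the contact springs. Both orange pads are back out, left edge at 275 and right edge at 542. I'll retreat and check.

```bash
python3 -m creep '[[[0,0,-10],[0,0,0]],[[0,0,-30],[0,0,0]],[[0,0,-50],[0,0,0]],[[0,0,-50],[0,0,0]],[[0,0,-46],[0,0,0]],[[0,0,0],[0,0,0]],[[0,0,0],[0,0,0]]]'; python3 c.py w6 >/dev/null; python3 d.py 215 305 110 250 .093 .105; python3 - <<'E'
from h import *
d=np.load("/tmp/w.npz");im=d["im"];p=dict(M=d["M"],K=d["K"])
m=((im[:,:,2]>170)&(im[:,:,1]<150)&(im[:,:,0]<100)).astype(np.uint8)
n,l,st,c=cv2.connectedComponentsWithStats(m)
for i in range(1,n):
    if st[i,4]>15: print(st[i],at_z(p,c[i],.081)[:2])
cv2.imwrite("pics/w6c.png",cv2.resize(im[100:260,190:330],None,fx=4,fy=3.6,interpolation=cv2.INTER_CUBIC))
p=shot("top");w=cloud(p)
s=w[190:290,360:440].reshape(-1,3);s=s[(s[:,2]>.055)&(s[:,2]<.08)];print(np.median(s,0),cv2.minAreaRect((s[:,:2]*1000).astype(np.float32)))
E
```

```text
clock: 29.98
eef_pos: [0.5746, 0.0114, 0.2512]
tool_rot: [-0.097, 0.995, -0.0, 0.0]
ft_force: [0.8, 0.3, -0.9]
grip_width: 0.0848
grasp_force: 0.0
rect (585.2131958007812, 13.8040771484375) (97.335205078125, 56.043800354003906) 10.975750923156738 6376 0.0970659518948169
9.975750923156738 ext [95.88 55.18] centre 585.2475097568989 13.6909615468183
10.975750923156738 ext [95.9  54.79] centre 585.2392887536665 13.817361915107412
11.975750923156738 ext [95.89 54.99] centre 585.1792362180231 13.754451939787174
[400  28  21  19  67] [0.44120377 0.11043469]
[257 142   9   6  52] [0.55281678 0.00717865]
[225 152   5  24  78] [ 0.5767288  -0.02001039]
[429 175  13   6  18] [0.55122665 0.17162189]
[  0 227   6   8  18] [ 0.68542017 -0.22620302]
[  0 260  10  16  35] [ 0.72857028 -0.2256433 ]
[477 295  11   9  33] [0.66920537 0.26801637]
[498 317   9   4  22] [0.6880378  0.29742814]
[ 0.47576408 -0.34030422  0.06409923] ((477.27703857421875, -340.98175048828125), (97.9100112915039, 65.53716278076172), 11.186592102050781)
```

View pics/w6c.png

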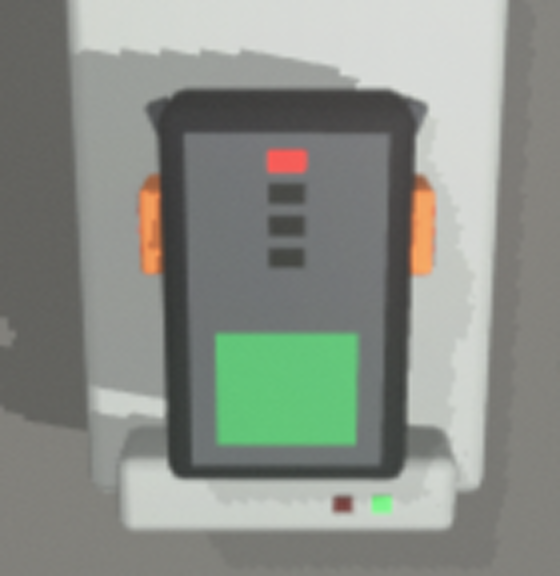

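The crop shows the empty pack fully home, with its centre within 0.3 mm of where the full pack was latched. Both pads are out, at (150,225) and (423,225), and the full pack is upright on the board.

```bash
python3 -c "
from workcell import workorder
print(workorder.job_done())"
```

```text
the job is handed in; nothing more can be done
None
```

I set the full pack upright on the board and slid the empty pack fully home in the charger, where both its catches came out, and handed the job in at about 30 s on the robot's clock.

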